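# Isolate the belt sander and sort the loose hardware beside it

## Robot

A 6-joint arm with a two-finger parallel gripper is mounted at the origin on the work surface. World frame = base frame: x ahead of the robot, y to its left, z up, the work surface at z = 0. Lengths are in m, angles in rad, forces in N, time in s.
With the tool pointing down it reaches from about 0.3 to 0.95 m from the base axis. Payload 3.1 kg.
Tool frame: the origin (TCP) lies on the centre line of the jaws, within the pads' length; the fingertips stand 8 mm ahead of it and the grasp point (between the pads) lies 11 mm behind it; z points along the fingers, y is the line along which they close (so a half turn about z gives the same grasp; the last joint's range is limited). The gripper opens to 85 mm and grips with 20 to 120 N. Pads are 22 mm wide; open, the fingers measure 114 mm over their backs; the gripper's body (76 mm by 85 mm) begins 54 mm behind the grasp point. The pads swing forward as they close: fully open they stand 13 mm farther back than shut.
Start: joints at [-1.204, 0.308, 1.634, -0, 1.2, -0.07], TCP at [0.264, -0.566, 0.2] pointing down, gripper open.
Joint ranges: [-3.06, 3.06], [-0.79, 1.96], [0.05, 2.63], [-1.19, 4.34], [0.05, 2.64], [-2.94, 2.94]. Speed limits (rad/s): [2.79, 2.79, 3.14, 3.14, 3.14, 3.14].

## Interface

Orientations are given as a unit quaternion [w, x, y, z].
In Python, from bench import arm gives the robot as it stands.
- The arm moves only by the tool drive_effector, called after "Emit:" in YAML: its name, and indented under it one key for each argument. Schema: {"type":"object","properties":{"motion":{"type":"array","items":{"type":"array","items":{"type":"array","items":{"type":"number"},"minItems":5,"maxItems":5},"minItems":1,"maxItems":5},"minItems":1,"maxItems":1},"force":{"type":"number"},"only":{"type":"string"},"quiet":{"type":"boolean"},"lines":{"type":"string"}},"required":["motion"],"additionalProperties":false}. motion is a list that holds a single list of rows (three levels of brackets), with 1 to 5 rows, each of 5 numbers: dx, dy, dz in m, then a turn about the tool's z in rad, then the finger opening in m; each row is the pose to reach, as a shift and turn from the pose commanded when the call began, along the tool's axes at that moment; what a row does not reach only later rows make up. A row lasts 1/8 s, in which the tool goes at most 0.0625 m and 0.188 rad, less where a joint would pass 70% of its speed; a pose out of reach is approached as far as the arm can. The fingers move at their own pace and stop on an object; force is the grip in N (left out, the last holds). Time passes only in rows, so rows that do not move let the fingers close. The tool returns the time, the measured TCP pose, the force, the opening and the grip force at its end. only (a regular expression) keeps the lines of the reply that match it, lines (a string "A,B") keeps lines A to B, and quiet returns only ok. Input that does not fit is refused with a message, and nothing moves.
- arm.sense(): the state, without advancing time (a new reading comes with each control period).
- arm.get_image(name): name is "scene" or "top" or "wrist"; returns a dict with "pixels" (480x640x3 uint8, red, green, blue), "range_z" (480x640 float32, m along the optical axis (not along the pixel's ray), 0 where there is no reading), "fx", "fy", "cx", "cy" (pixels), "k1" (the pictures are not rectified: a ray, as slopes to the right and down, at radius r is drawn at 1 + k1 r^2 times it, then the intrinsics apply), "rvec" (rotation vector, rad) and "tvec" (3), from world to camera coordinates, as OpenCV has them; the wrist camera has in their place "tool_from_camera" (4x4, takes a point from camera to tool coordinates, whose origin is the TCP and whose axes are the flange's). Camera axes: x right, y down, z forward; pixel columns grow to the right and rows downward; lengths in m; the calibration is good to about 2 mm. A picture is of the moment at which its call begins: read the wrist's pose just before it.
- arm.job_done(): hands the job in; it is judged then, once.
The state is a dict: "time_s": time; "joint_positions": joint angles; "qd": joint speeds; "effort": joint torques, N m; "position": TCP position; "orientation": TCP orientation; "contact_force": force on the tool from outside, world axes, zero at the start; "wrist_torque": the same for the moment, N m; "gripper_width": finger opening in m; "gripper_force": force on a finger pad.
Only numpy, scipy, OpenCV 4.12 (cv2) and the standard library are available. Lean on these libraries where they do the work, as an engineer would, in place of code of your own. Each camera call takes 0.05 s, during which the arm holds its last target. There are 200 camera calls.

## Task

Make the belt sander safe by turning its isolator fully off before you touch anything else, then clear the loose hardware in front of the bins: every hex bolt, hex nut and tool handle goes inside the bin that already holds one of its kind. When the bench is clear and everything is in its bin, turn the isolator fully back on. Leave the paint tin and the chisel where they are.

Things in the scene. Friction and masses are not known exactly. Their poses are not given: they have to be found in the camera images.
- bolt1: hex bolt on its side, about 0.13 kg: head 24 mm across flats, 10 mm long; round shank 16 mm diameter, 60 mm long. Origin on its axis, on the shank 10 mm from the head's underside, 11 mm above what it lies on; x runs along it (level as it lies) to the threaded tip, 40 mm away; the head's end is 30 mm behind. May be absent.
- bolt2: hex bolt on its side, about 0.13 kg: head 24 mm across flats, 10 mm long; round shank 16 mm diameter, 60 mm long. Origin on its axis, on the shank 10 mm from the head's underside, 11 mm above what it lies on; x runs along it (level as it lies) to the threaded tip, 40 mm away; the head's end is 30 mm behind. May be absent.
- bolt3: hex bolt on its side, about 0.13 kg: head 24 mm across flats, 10 mm long; round shank 16 mm diameter, 60 mm long. Origin on its axis, on the shank 10 mm from the head's underside, 11 mm above what it lies on; x runs along it (level as it lies) to the threaded tip, 40 mm away; the head's end is 30 mm behind. May be absent.
- bolt4: hex bolt on its side, about 0.13 kg: head 24 mm across flats, 10 mm long; round shank 16 mm diameter, 60 mm long. Origin on its axis, on the shank 10 mm from the head's underside, 11 mm above what it lies on; x runs along it (level as it lies) to the threaded tip, 40 mm away; the head's end is 30 mm behind. May be absent.
- handle1: loose octagonal beech tool handle (no blade) on its side, about 0.065 kg: 30 mm across flats, 105 mm long with a steel ferrule (22 mm diameter, 15 mm long) at the +x end. Origin on its axis at mid-length, 15 mm above what it lies on; x runs along it. May be absent.
- handle2: loose octagonal beech tool handle (no blade) on its side, about 0.065 kg: 30 mm across flats, 105 mm long with a steel ferrule (22 mm diameter, 15 mm long) at the +x end. Origin on its axis at mid-length, 15 mm above what it lies on; x runs along it. May be absent.
- nut1: steel hex nut lying flat, about 0.11 kg: 36 mm across flats, 42 mm across corners, 21.5 mm high, bore 24 mm. Origin at its centre (11 mm above what it lies on); z along the bore; x is square to one pair of flats (the other pairs at 60 degree steps). May be absent.
- nut2: steel hex nut lying flat, about 0.11 kg: 36 mm across flats, 42 mm across corners, 21.5 mm high, bore 24 mm. Origin at its centre (11 mm above what it lies on); z along the bore; x is square to one pair of flats (the other pairs at 60 degree steps). May be absent.
- nut3: steel hex nut lying flat, about 0.11 kg: 36 mm across flats, 42 mm across corners, 21.5 mm high, bore 24 mm. Origin at its centre (11 mm above what it lies on); z along the bore; x is square to one pair of flats (the other pairs at 60 degree steps). May be absent.
- bolt_stock: hex bolt on its side, about 0.13 kg: head 24 mm across flats, 10 mm long; round shank 16 mm diameter, 60 mm long. Origin on its axis, on the shank 10 mm from the head's underside, 11 mm above what it lies on; x runs along it (level as it lies) to the threaded tip, 40 mm away; the head's end is 30 mm behind. Already lies in bin_bolts; stays there.
- nut_stock: steel hex nut lying flat, about 0.11 kg: 36 mm across flats, 42 mm across corners, 21.5 mm high, bore 24 mm. Origin at its centre (11 mm above what it lies on); z along the bore; x is square to one pair of flats (the other pairs at 60 degree steps). Already lies in bin_nuts; stays there.
- handle_stock: loose octagonal beech tool handle (no blade) on its side, about 0.065 kg: 30 mm across flats, 105 mm long with a steel ferrule (22 mm diameter, 15 mm long) at the +x end. Origin on its axis at mid-length, 15 mm above what it lies on; x runs along it. Already lies in bin_handles; stays there.
- bin_bolts: the bin for hex bolts, which already has one such bolt lying in it: open-topped grey parts bin fixed to the bench, outside 150 mm (its x) by 122 mm (its y) by 62 mm high, walls and floor 4 mm (inside 142 by 114). Origin at the centre of its underside. The three bins are alike and stand in a row at the far side; their order varies.
- bin_nuts: the bin for hex nuts, which already has one such nut lying in it: open-topped grey parts bin fixed to the bench, outside 150 mm (its x) by 122 mm (its y) by 62 mm high, walls and floor 4 mm (inside 142 by 114). Origin at the centre of its underside. The three bins are alike and stand in a row at the far side; their order varies.
- bin_handles: the bin for tool handles, which already has one such handle lying in it: open-topped grey parts bin fixed to the bench, outside 150 mm (its x) by 122 mm (its y) by 62 mm high, walls and floor 4 mm (inside 142 by 114). Origin at the centre of its underside. The three bins are alike and stand in a row at the far side; their order varies.
- isolator: grey box of the sander's rotary isolator, fixed to the bench on the right: 110 mm (its x) by 90 mm (its y) by 70 mm high, with low lugs on its x ends and a cable gland on its -y side. Origin at the centre of its underside. The black handle is on its lid. (The belt sander itself is the low machine fixed at the far left.)
- isolator_grip (a point): point on the turning axis of the isolator's black blade handle, 92 mm above the bench, turning with the handle: x along the blade. The blade is 60 mm long, 13 mm thick and stands from 77 to 103 mm above the bench, on a round collar of 54 mm diameter (70 to 77 mm). It has a small white mark on top of one end.
- isolator_handle (a joint): angle of the isolator's handle in rad, growing anticlockwise seen from above: 0 = ON, blade along the enclosure's 110 mm length (the white mark away from the robot); 1.571 = OFF, blade across it. It stops at both ends. A spring holds it at either end with about 0.2 N m, eases to nothing at mid-turn (0.785) and snaps it home once past that.
- paint_tin: bystander: white paint tin, 108 mm diameter, 115 mm high, standing to the left of the bins; origin at the centre of its underside. Leave it where it is.
- chisel: bystander: wood chisel with a dark round handle and steel blade, 255 mm long (its x), lying behind the bins; origin on the bench under its middle. Leave it where it is.

How it is judged:
On the way, in this order (a step that is already met when the one before it is completed fails the run):
1. the isolator is turned fully off (value of joint isolator_handle above 1.4 rad), for 0.2 s.
2. with the isolator off, every loose bolt, nut and handle lies in the bin of its kind (value of joint isolator_handle above 1.4 rad and x of bolt1 in the frame of bin_bolts between -0.072 and 0.072 m and y of bolt1 in the frame of bin_bolts between -0.058 and 0.058 m and z of bolt1 in the frame of bin_bolts between 0 and 0.052 m and x of handle1 in the frame of bin_handles between -0.072 and 0.072 m and y of handle1 in the frame of bin_handles between -0.058 and 0.058 m and z of handle1 in the frame of bin_handles between 0 and 0.052 m and x of bolt2 in the frame of bin_bolts between -0.072 and 0.072 m and y of bolt2 in the frame of bin_bolts between -0.058 and 0.058 m and z of bolt2 in the frame of bin_bolts between 0 and 0.052 m and x of bolt3 in the frame of bin_bolts between -0.072 and 0.072 m and y of bolt3 in the frame of bin_bolts between -0.058 and 0.058 m and z of bolt3 in the frame of bin_bolts between 0 and 0.052 m and x of handle2 in the frame of bin_handles between -0.072 and 0.072 m and y of handle2 in the frame of bin_handles between -0.058 and 0.058 m and z of handle2 in the frame of bin_handles between 0 and 0.052 m and x of bolt4 in the frame of bin_bolts between -0.072 and 0.072 m and y of bolt4 in the frame of bin_bolts between -0.058 and 0.058 m and z of bolt4 in the frame of bin_bolts between 0 and 0.052 m and x of nut1 in the frame of bin_nuts between -0.072 and 0.072 m and y of nut1 in the frame of bin_nuts between -0.058 and 0.058 m and z of nut1 in the frame of bin_nuts between 0 and 0.052 m and x of nut2 in the frame of bin_nuts between -0.072 and 0.072 m and y of nut2 in the frame of bin_nuts between -0.058 and 0.058 m and z of nut2 in the frame of bin_nuts between 0 and 0.052 m and x of nut3 in the frame of bin_nuts between -0.072 and 0.072 m and y of nut3 in the frame of bin_nuts between -0.058 and 0.058 m and z of nut3 in the frame of bin_nuts between 0 and 0.052 m), for 0.2 s.
3. the isolator is turned fully back on (value of joint isolator_handle below 0.17 rad), for 0.2 s.
At the end, for the whole second after the job is handed in: the isolator handle is at ON (within 0.17 rad of its stop), every bolt, nut and handle that was on the bench lies at rest inside the bin of its own kind (its origin within the walls and less than 52 mm above the bin's underside), and the one already in each bin is still there (value of joint isolator_handle below 0.17 rad and x of bolt1 in the frame of bin_bolts between -0.072 and 0.072 m and y of bolt1 in the frame of bin_bolts between -0.058 and 0.058 m and z of bolt1 in the frame of bin_bolts between 0 and 0.052 m and x of handle1 in the frame of bin_handles between -0.072 and 0.072 m and y of handle1 in the frame of bin_handles between -0.058 and 0.058 m and z of handle1 in the frame of bin_handles between 0 and 0.052 m and x of bolt2 in the frame of bin_bolts between -0.072 and 0.072 m and y of bolt2 in the frame of bin_bolts between -0.058 and 0.058 m and z of bolt2 in the frame of bin_bolts between 0 and 0.052 m and x of bolt3 in the frame of bin_bolts between -0.072 and 0.072 m and y of bolt3 in the frame of bin_bolts between -0.058 and 0.058 m and z of bolt3 in the frame of bin_bolts between 0 and 0.052 m and x of handle2 in the frame of bin_handles between -0.072 and 0.072 m and y of handle2 in the frame of bin_handles between -0.058 and 0.058 m and z of handle2 in the frame of bin_handles between 0 and 0.052 m and x of bolt4 in the frame of bin_bolts between -0.072 and 0.072 m and y of bolt4 in the frame of bin_bolts between -0.058 and 0.058 m and z of bolt4 in the frame of bin_bolts between 0 and 0.052 m and x of nut1 in the frame of bin_nuts between -0.072 and 0.072 m and y of nut1 in the frame of bin_nuts between -0.058 and 0.058 m and z of nut1 in the frame of bin_nuts between 0 and 0.052 m and x of nut2 in the frame of bin_nuts between -0.072 and 0.072 m and y of nut2 in the frame of bin_nuts between -0.058 and 0.058 m and z of nut2 in the frame of bin_nuts between 0 and 0.052 m and x of nut3 in the frame of bin_nuts between -0.072 and 0.072 m and y of nut3 in the frame of bin_nuts between -0.058 and 0.058 m and z of nut3 in the frame of bin_nuts between 0 and 0.052 m and x of bolt_stock in the frame of bin_bolts between -0.072 and 0.072 m and y of bolt_stock in the frame of bin_bolts between -0.058 and 0.058 m and z of bolt_stock in the frame of bin_bolts between 0 and 0.052 m and x of nut_stock in the frame of bin_nuts between -0.072 and 0.072 m and y of nut_stock in the frame of bin_nuts between -0.058 and 0.058 m and z of nut_stock in the frame of bin_nuts between 0 and 0.052 m and x of handle_stock in the frame of bin_handles between -0.072 and 0.072 m and y of handle_stock in the frame of bin_handles between -0.058 and 0.058 m and z of handle_stock in the frame of bin_handles between 0 and 0.052 m and linear speed of each of bolt1, handle1, bolt2, bolt3, handle2, bolt4, nut1, nut2, nut3 below 0.03 m/s); the robot touches nothing.
It fails at once if the fingers press on a bolt, nut or handle while the isolator is not off (value of joint isolator_handle below 0.7 rad and (contact force between the fingers and bolt1 above 1 N or contact force between the fingers and handle1 above 1 N or contact force between the fingers and bolt2 above 1 N or contact force between the fingers and bolt3 above 1 N or contact force between the fingers and handle2 above 1 N or contact force between the fingers and bolt4 above 1 N or contact force between the fingers and nut1 above 1 N or contact force between the fingers and nut2 above 1 N or contact force between the fingers and nut3 above 1 N)).
It fails at once if the paint tin is shifted by more than 30 mm or tipped over (distance of paint_tin from where it was at the start of the episode above 0.03 m or angle between paint_tin's own z axis and vertical above 0.5 rad).
It fails at once if the chisel is shifted by more than 30 mm or tipped over (distance of chisel from where it was at the start of the episode above 0.03 m or angle between chisel's own z axis and vertical above 0.5 rad).
Of bolt1, handle1, bolt2, bolt3, handle2, bolt4, nut1, nut2, nut3 only 6 to 8 are there at a start; the rules pass over those that are not, and their reading is None.
At some moment in a run one of bolt1, handle1, bolt2, bolt3, handle2, bolt4, nut1, nut2, nut3 may be knocked a few centimetres aside while the robot is not near it.
Once in a run the grip may slacken for a moment while it holds something.
It also fails if it takes over 200 s, if anything falls off the work surface, if the arm or the gripper's body presses on something with over 40 N, if the wrist force passes 120 N, or if a joint passes its speed limit or range.

## Working session

There is one attempt and no reset: what is moved stays moved. The work goes in short steps, Python scripts to look and compute and a tool call to move; the robot and the scene stay as the last step left them, time stands still between calls to the robot, and variables do not carry over. Pictures are saved under pics/ and viewed, at most 14 in all, crops included, and the job is handed in when it is done.

```bash
ls; mkdir -p pics
```

Run:
```python
from bench import arm
import cv2
s=arm.sense();print(s)
for n in("top","scene"):
    d=arm.get_image(n);cv2.imwrite(f"pics/{n}0.png",d["pixels"][:,:,::-1]);print({k:v for k,v in d.items() if k not in("pixels","range_z")})
d=arm.get_image("wrist");print({k:v for k,v in d.items() if k not in("pixels","range_z")})
```

```text
bench.py
pics
{'time_s': 0.0, 'joint_positions': array([-1.20366800e+00,  3.08990513e-01,  1.63525611e+00, -3.34128425e-05,
        1.19970148e+00, -6.96876647e-02]), 'qd': array([ 0.00128305,  0.00101953,  0.00150547,  0.00023736, -0.00050752,
       -0.00154015]), 'effort': array([ 3.06862239e-04, -4.15255022e+01, -2.76663458e+01, -1.53656288e-04,
        1.02465448e-02, -7.32140748e-07]), 'position': array([ 0.26404776, -0.56545631,  0.19922307]), 'orientation': array([-1.16241466e-03,  9.76241642e-01,  2.16681494e-01, -1.89896384e-04]), 'contact_force': array([-0.00527947,  0.56887859,  0.56647134]), 'wrist_torque': array([-0.01612409, -0.07263951, -0.04313938]), 'gripper_force': 0.0, 'gripper_width': 0.08533410606844007}
{'fx': 496.185291752404, 'fy': 496.185291752404, 'cx': 324.45899584243693, 'cy': 237.9938972925992, 'k1': -0.01732477762214672, 'rvec': array([ 2.09302983, -2.15141225,  0.1452534 ]), 'tvec': array([0.03138557, 0.61465246, 1.04941713])}
{'fx': 450.52917253248773, 'fy': 450.52917253248773, 'cx': 322.2427336073074, 'cy': 234.68605567981393, 'k1': 0.03669662272162097, 'rvec': array([ 1.7082383 ,  1.69109176, -0.82605554]), 'tvec': array([-0.01295859, -0.30692677,  1.4208509 ])}
{'fx': 409.50468614695063, 'fy': 409.50468614695063, 'cx': 319.0176838276273, 'cy': 232.91739528021, 'k1': -0.06507710112398583, 'tool_from_camera': array([[ 4.32984489e-04, -9.64233406e-01, -2.65054242e-01,
         6.72652615e-02],
       [ 9.99999890e-01,  3.69934810e-04,  2.87793698e-04,
         8.22861760e-04],
       [-1.79447507e-04, -2.65054337e-01,  9.64233460e-01,
        -1.74010076e-01],
       [ 0.00000000e+00,  0.00000000e+00,  0.00000000e+00,
         1.00000000e+00]])}
```
View pics/top0.png

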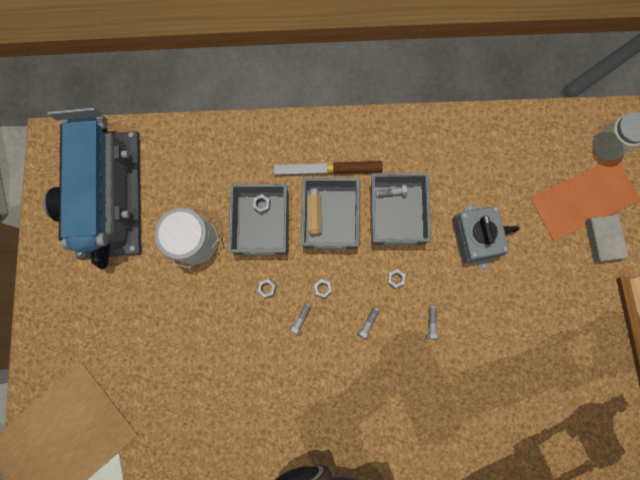

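View pics/scene0.png

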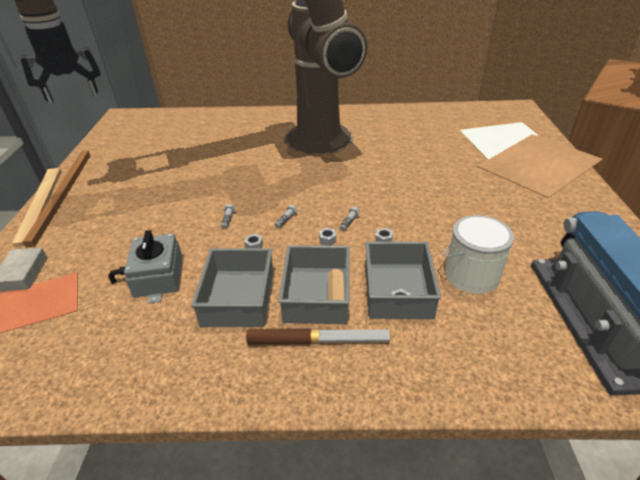

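Top view: three nuts at (267,289), (323,289), (397,279) and three bolts at (302,319), (369,323), (432,323). There are no loose handles. The bins left to right are nuts (259,219), handles (331,213) and bolts (400,209), and the isolator handle is at (485,232) with its mark up (ON). The scene view agrees.

Create h.py:
```python
import numpy as np, cv2
from scipy.spatial.transform import Rotation as R
from bench import arm
def rot(s): q=np.asarray(s["orientation"]); return R.from_quat(q[[1,2,3,0]]).as_matrix()
def grab(n):
    s=arm.sense(); d=arm.get_image(n)
    if n=="wrist":
        T=np.eye(4);T[:3,:3]=rot(s);T[:3,3]=s["position"];T=T@d["tool_from_camera"];d["Rwc"],d["o"]=T[:3,:3],T[:3,3]
    else:
        M=cv2.Rodrigues(d["rvec"])[0];d["Rwc"],d["o"]=M.T,-M.T@d["tvec"]
    return d
def rays(d,uv):
    p=(np.atleast_2d(uv).astype(float)-[d["cx"],d["cy"]])/[d["fx"],d["fy"]]; q=p.copy()
    for _ in range(6): q=p/(1+d["k1"]*(q**2).sum(1,keepdims=True))
    return np.c_[q,np.ones(len(q))]@d["Rwc"].T
def plane(d,uv,z): r=rays(d,uv); return d["o"]+r*((z-d["o"][2])/r[:,2:])
def tri(d1,u1,d2,u2):
    a,b=rays(d1,u1)[0],rays(d2,u2)[0]
    t=np.linalg.lstsq(np.c_[a,-b],d2["o"]-d1["o"],rcond=None)[0]
    P,Q=d1["o"]+a*t[0],d2["o"]+b*t[1]; return (P+Q)/2,np.linalg.norm(P-Q)
def proj(d,P):
    c=(np.atleast_2d(P)-d["o"])@d["Rwc"]; q=c[:,:2]/c[:,2:]; q=q*(1+d["k1"]*(q**2).sum(1,keepdims=True))
    return q*[d["fx"],d["fy"]]+[d["cx"],d["cy"]]
def blobs(d,lo=60,hi=700,sat=70):
    hsv=cv2.cvtColor(d["pixels"],cv2.COLOR_RGB2HSV)
    m=(hsv[:,:,1]<sat).astype(np.uint8)
    m=cv2.morphologyEx(m,cv2.MORPH_CLOSE,np.ones((3,3)))
    out=[]
    for c in cv2.findContours(m,cv2.RETR_EXTERNAL,cv2.CHAIN_APPROX_NONE)[0]:
        a=cv2.contourArea(c)
        if lo<a<hi:
            (x,y),(w,h),t=cv2.minAreaRect(c); 
            M=cv2.moments(c); out.append((np.array([M["m10"],M["m01"]])/M["m00"],a,max(w,h),min(w,h),c))
    return out
def go(x,y,z,yaw=None):
    """shift in tool axes; yaw = wanted world angle of tool y (mod pi)"""
    s=arm.sense(); A=rot(s); d=A.T@(np.array([x,y,z])-s["position"])
    o=[round(float(v),4) for v in d]
    if yaw is not None:
        cur=np.arctan2(A[1,1],A[0,1]); t=(cur-yaw+np.pi/2)%np.pi-np.pi/2  # tool z down: + turn lowers yaw
        o.append(round(float(t),3))
    return o
```

Run:
```python
from h import *
t=grab("top");s=grab("scene")
print(t["o"],s["o"])
print(plane(t,[[259,219],[331,213],[400,209]],.062),plane(t,[485,232],.1))
B=[b for b in blobs(s,20,1500)]
for u,a,L,W,c in blobs(t,60,1500):
    P=plane(t,u,.011)[0]
    if not(.2<P[0]<.7): continue
    q=proj(s,P)[0]
    n=min(B,key=lambda b:np.linalg.norm(b[0]-q))
    X,e=tri(t,u,s,n[0])
    print(u.round(),a,round(L),round(W),P.round(3),"tri",X.round(3),round(e,4))
st=arm.sense();A=rot(st);print(A.round(3))
```

```text
[ 0.43429066 -0.01404143  1.13633335] [1.29442248 0.02935571 0.6609069 ]
[[ 0.66056331  0.15841653  0.062     ]
 [ 0.6691009  -0.00169865  0.062     ]
 [ 0.67332923 -0.15423036  0.062     ]] [[ 0.60976162 -0.32511608  0.1       ]]
[  3. 396.] 349.0 62 8 [0.284 0.747 0.011] tri [0.311 0.511 0.196] 0.1838
[368. 323.] 214.0 32 12 [ 0.426 -0.077  0.011] tri [ 0.426 -0.075  0.013] 0.0041
[432. 324.] 224.0 32 11 [ 0.421 -0.219  0.011] tri [ 0.421 -0.217  0.015] 0.0032
[300. 319.] 212.5 32 12 [0.438 0.075 0.011] tri [0.438 0.077 0.013] 0.0041
[322. 288.] 229.0 18 17 [0.508 0.023 0.011] tri [0.505 0.048 0.063] 0.0536
[266. 288.] 230.0 18 17 [0.511 0.15  0.011] tri [0.508 0.108 0.072] 0.0672
[396. 278.] 231.0 18 17 [ 0.525 -0.144  0.011] tri [ 0.524 -0.16   0.09 ] 0.0514
[607. 238.] 1436.0 46 34 [ 0.602 -0.626  0.011] tri [ 0.6   -0.619  0.018] 0.0059
[[ 0.906  0.423 -0.   ]
 [ 0.423 -0.906  0.001]
 [ 0.    -0.001 -1.   ]]
```

Run:
```python
from h import *
print(go(.60,-.322,.25,np.pi/2))
```

```text
[0.4074, -0.0791, -0.05, 0.437]
```

Emit:
drive_effector:
  motion:
    - [[0.06, -0.011, -0.01, 0.1, 0.085], [0.12, -0.022, -0.02, 0.2, 0.085], [0.18, -0.034, -0.03, 0.3, 0.085], [0.24, -0.045, -0.04, 0.437, 0.085], [0.30, -0.058, -0.05, 0.437, 0.085]]

```text
time_s: 0.88
position: [0.513, -0.3856, 0.2508]
orientation: [0.0, 1.0, -0.001, 0.0]
contact_force: [0.5, -0.7, -0.1]
gripper_width: 0.0853
gripper_force: 0.0
```

Run:
```python
from h import *
print(go(.60,-.322,.25,np.pi/2))
```

```text
[0.0869, -0.0637, 0.0007, -0.001]
```

Create iso.py:
```python
from h import *
import sys
d=grab("wrist"); cv2.imwrite(f"pics/{sys.argv[1]}.png",d["pixels"][:,:,::-1]); np.save(sys.argv[1]+".npy",np.array({k:v for k,v in d.items()},dtype=object),allow_pickle=True)
```

```text
(no output)
```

Emit:
drive_effector:
  motion:
    - [[0.045, -0.03, 0, 0, 0.085], [0.0869, -0.0637, 0, 0, 0.085], [0.0869, -0.0637, 0, 0, 0.085]]

```text
time_s: 1.25
position: [0.6013, -0.3198, 0.2499]
orientation: [-0.001, 1.0, 0.003, 0.0]
contact_force: [-0.8, -0.1, 0.4]
gripper_width: 0.0853
gripper_force: 0.0
```

```bash
python3 iso.py w1
```

Emit:
drive_effector:
  motion:
    - [[-0.05, 0.0, 0, 0, 0.085], [-0.05, 0.0, 0, 0, 0.085]]

```text
time_s: 1.55
position: [0.5439, -0.3234, 0.2488]
orientation: [-0.001, 1.0, -0.002, -0.003]
contact_force: [0.9, -0.1, -0.7]
gripper_width: 0.0852
gripper_force: 0.0
```

```bash
python3 iso.py w2
```

Run:
```python
import cv2,numpy as np
cv2.imwrite("pics/w12.png",np.hstack([cv2.resize(cv2.imread(f"pics/w{i}.png"),(400,300)) for i in(1,2)]))
```

```text
(no output)
```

View pics/w12.png

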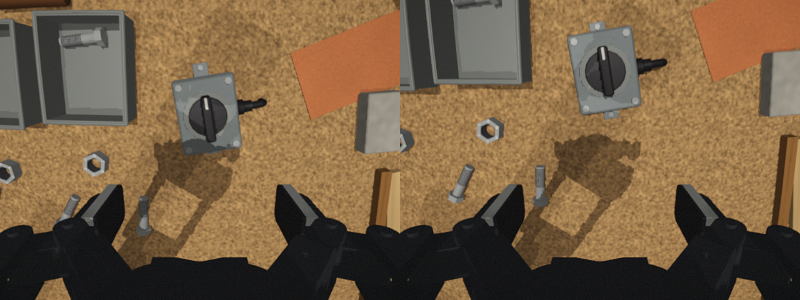

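Wrist views: the isolator is at full-res pixel (415,235) in the first and (410,140) in the second. Its blade is nearly vertical in the image, with the white mark at its far end.

Create iso2.py:
```python
from h import *
import sys
D=[np.load(f"{n}.npy",allow_pickle=True).item() for n in sys.argv[1:]]
us=[]
P0=np.array([.61,-.325,.1])
for d in D:
    u0=proj(d,P0)[0]
    hsv=cv2.cvtColor(d["pixels"],cv2.COLOR_RGB2HSV); v=hsv[:,:,2]
    m=((v<75)).astype(np.uint8); m=cv2.morphologyEx(m,cv2.MORPH_OPEN,np.ones((17,17)))
    n,l,st,ce=cv2.connectedComponentsWithStats(m)
    i=min(range(1,n),key=lambda i:np.linalg.norm(ce[i]-u0)); 
    ys,xs=np.where(l==i); c=np.c_[xs,ys].astype(np.int32)
    (x,y),r=cv2.minEnclosingCircle(c); us.append([x,y])
    print("u0",u0.round(),"collar",(round(x),round(y)),"r",r,"area/pi r2",len(c)/np.pi/r/r,"P@.077",plane(d,[x,y],.077).round(4))
    # white mark: bright pixel inside collar
    mm=(v>150)&(np.hypot(*(np.indices(v.shape)[::-1]-np.array([x,y])[:,None,None]))<r*.95)
    k=np.argwhere(mm); print("mark",len(k),k.mean(0)[::-1],plane(d,k.mean(0)[::-1],.103).round(4))
    # lid rect
    g=((hsv[:,:,1]<60)&(v>75)).astype(np.uint8); g[l==i]=1; g=cv2.morphologyEx(g,cv2.MORPH_OPEN,np.ones((25,25)))
    for c in cv2.findContours(g,cv2.RETR_EXTERNAL,cv2.CHAIN_APPROX_NONE)[0]:
        if cv2.pointPolygonTest(c,(x,y),False)>0:
            W=plane(d,c[:,0],.07)[:,:2].astype(np.float32); print("lid",cv2.minAreaRect(W*1000))
print("tri",tri(D[0],us[0],D[1],us[1]))
```

```bash
python3 iso2.py w1 w2
```

```text
u0 [325. 197.] collar (333, 187) r 31.568397521972656 area/pi r2 0.8467491737413209 P@.077 [[ 0.6139 -0.3321  0.077 ]]
mark 72 [329.55555556 166.61111111] [[ 0.6344 -0.3285  0.103 ]]
lid ((619.929931640625, -330.7919921875), (104.10963439941406, 84.4987564086914), 9.121912956237793)
u0 [320. 122.] collar (333, 118) r 34.19700241088867 area/pi r2 0.7430819230511961 P@.077 [[ 0.613 -0.335  0.077]]
mark 36 [325.25        90.63888889] [[ 0.6327 -0.3287  0.103 ]]
lid ((618.5466918945312, -330.89544677734375), (110.8023452758789, 84.86534881591797), 9.16981315612793)
tri (array([ 0.61297655, -0.33378453,  0.07078403]), np.float64(0.0028498180996482138))
```

Run:
```python
from h import *
print(go(.612,-.3323,.089,.159+np.pi/2), arm.sense()["joint_positions"].round(2))
```

```text
[0.0661, 0.0082, 0.1608, -0.162] [-0.6   0.29  1.56 -0.    1.3   0.97]
```

Emit:
drive_effector:
  motion:
    - [[0.03, 0.004, 0.03, -0.1, 0.06], [0.065, 0.009, 0.06, -0.162, 0.06], [0.065, 0.009, 0.1, -0.162, 0.06], [0.065, 0.009, 0.1, -0.162, 0.06], [0.065, 0.009, 0.1, -0.162, 0.06]]
  force: 40

```text
time_s: 2.22
position: [0.6143, -0.3333, 0.152]
orientation: [0.001, 0.997, 0.08, 0.001]
contact_force: [-0.2, 1.0, 0.4]
gripper_width: 0.0599
gripper_force: 0.0
```

Run:
```python
from h import *
print(go(.612,-.3323,.089,.159+np.pi/2))
```

```bash
python3 iso.py w3; python3 iso2.py w3 w2
```

```text
[-0.0022, -0.0014, 0.063, 0.002]
u0 [302. 247.] collar (315, 239) r 50.92581558227539 area/pi r2 0.7008260712742169 P@.077 [[ 0.6091 -0.3321  0.077 ]]
mark 158 [316.14556962 206.52531646] [[ 0.6353 -0.3291  0.103 ]]
lid ((628.463134765625, -329.2509765625), (84.52435302734375, 84.699951171875), 9.235374450683594)
u0 [320. 122.] collar (333, 118) r 34.19700241088867 area/pi r2 0.7430819230511961 P@.077 [[ 0.613 -0.335  0.077]]
mark 36 [325.25        90.63888889] [[ 0.6327 -0.3287  0.103 ]]
lid ((618.5466918945312, -330.89544677734375), (110.8023452758789, 84.86534881591797), 9.16981315612793)
tri (array([ 0.61293962, -0.3331287 ,  0.09035746]), np.float64(0.002970333365624938))
```

View pics/w3.png

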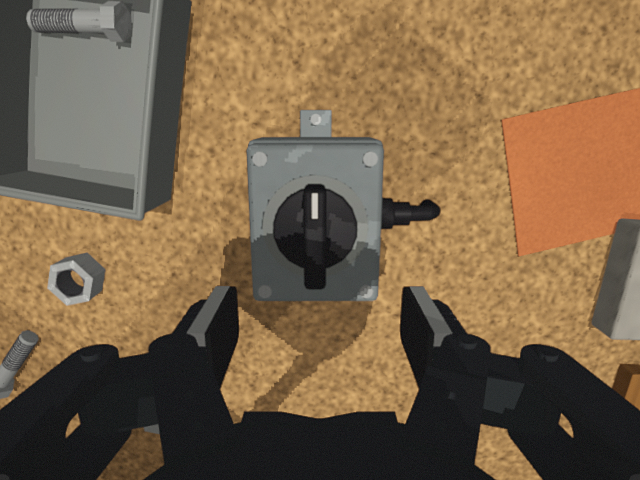

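Close view: the blade runs from (315,184) to (315,290), the collar is centred near (315,229), and the jaws straddle it symmetrically (320 vs 315).

Run:
```python
from h import *
d=np.load("w3.npy",allow_pickle=True).item()
print(plane(d,[[315,184],[315,290]],.103),plane(d,[[315,184],[315,290]],.103).mean(0),plane(d,[315,229],.077))
```

```text
[[ 0.64763193 -0.3264702   0.103     ]
 [ 0.58588115 -0.33636669  0.103     ]] [ 0.61675654 -0.33141844  0.103     ] [[ 0.61570403 -0.33138657  0.077     ]]
```

Emit:
drive_effector:
  motion:
    - [[0.002, -0.0015, 0.03, 0, 0.06], [0.002, -0.0015, 0.062, 0, 0.06], [0.002, -0.0015, 0.062, 0, 0.0], [0.002, -0.0015, 0.062, 0, 0.0], [0.002, -0.0015, 0.062, 0, 0.0]]
  force: 40

```text
time_s: 2.9
position: [0.617, -0.3316, 0.0915]
orientation: [0.001, 0.997, 0.081, 0.002]
contact_force: [-0.3, 0.3, 0.7]
gripper_width: 0.0056
gripper_force: 0.0
```

Emit:
drive_effector:
  motion:
    - [[0, 0, 0, 0, 0], [0, 0, 0, 0, 0], [0, 0, 0, 0, 0]]

```text
time_s: 3.28
position: [0.6153, -0.3304, 0.0886]
orientation: [0.0, 0.997, 0.081, 0.0]
contact_force: [-0.5, -0.3, -0.3]
gripper_width: 0.0002
gripper_force: 0.0
```

```bash
python3 iso.py w4; python3 -c "
import cv2
a=cv2.imread('pics/w4.png')[120:480,120:520];cv2.imwrite('pics/w4c.png',a)"
```

```text
(no output)
```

View pics/w4c.png

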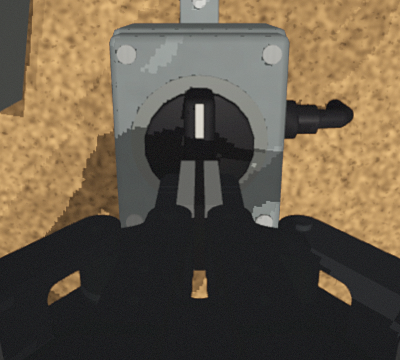

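The jaws are shut at crop (200,165), and the far end of the blade is still visible at (200,88) to (200,150). The fingers seem to be over the blade or in front of it.

Run:
```python
from h import *
s=arm.sense();print(s["position"],s["gripper_width"],s["contact_force"])
d=np.load("w4.npy",allow_pickle=True).item()
A=rot(s);p=s["position"]
for z in(-.011,0,.008): print(z,proj(d,p+A[:,2]*z))
print("far blade end",plane(d,[[320,208],[320,222],[320,258]],.103))
for uv in[(320,208),(320,240),(295,310),(345,310),(300,290),(320,310),(320,330)]: print(uv,d["range_z"][uv[1],uv[0]], (d["o"]+rays(d,uv)[0]*d["range_z"][uv[1],uv[0]]).round(3))
```

```text
[ 0.61529112 -0.33037394  0.08850949] -9.928837968881206e-05 [-0.55508784 -0.57634414  0.25045279]
-0.011 [[317.09837038 284.02423119]]
0 [[317.19741344 274.70534239]]
0.008 [[317.26272644 268.56489781]]
far blade end [[ 0.64897419 -0.32608909  0.103     ]
 [ 0.6433167  -0.32701853  0.103     ]
 [ 0.62827562 -0.32948986  0.103     ]]
(320, 208) 0.18379636 [ 0.645 -0.327  0.082]
(320, 240) 0.16557395 [ 0.636 -0.328  0.104]
(295, 310) 0.13315667 [ 0.622 -0.322  0.141]
(345, 310) 0.13363221 [ 0.624 -0.338  0.14 ]
(300, 290) 0.19879536 [ 0.602 -0.324  0.078]
(320, 310) 0.12470191 [ 0.627 -0.33   0.149]
(320, 330) 0.11589526 [ 0.626 -0.33   0.158]
```

Run:
```python
from h import *
d=np.load("w4.npy",allow_pickle=True).item()
for v in (262,272,278,284,290,300,315):
    print(v,[tuple((d["o"]+rays(d,(u,v))[0]*d["range_z"][v,u]).round(3)[[0,1,2]].tolist()) for u in(298,306,312,320,328,334,342)])
```

```text
262 [(0.616, -0.321, 0.077), (0.625, -0.324, 0.102), (0.626, -0.327, 0.103), (0.627, -0.33, 0.103), (0.627, -0.333, 0.103), (0.627, -0.336, 0.101), (0.619, -0.342, 0.076)]
272 [(0.611, -0.322, 0.078), (0.621, -0.325, 0.103), (0.622, -0.327, 0.104), (0.622, -0.331, 0.103), (0.623, -0.334, 0.104), (0.622, -0.336, 0.101), (0.615, -0.343, 0.078)]
278 [(0.608, -0.322, 0.078), (0.618, -0.325, 0.103), (0.619, -0.328, 0.103), (0.62, -0.331, 0.104), (0.621, -0.334, 0.104), (0.62, -0.337, 0.101), (0.611, -0.343, 0.078)]
284 [(0.604, -0.323, 0.076), (0.626, -0.325, 0.128), (0.626, -0.327, 0.127), (0.627, -0.33, 0.128), (0.628, -0.332, 0.129), (0.628, -0.334, 0.128), (0.608, -0.344, 0.078)]
290 [(0.602, -0.323, 0.078), (0.626, -0.325, 0.134), (0.626, -0.327, 0.133), (0.627, -0.33, 0.132), (0.627, -0.332, 0.132), (0.628, -0.334, 0.133), (0.605, -0.344, 0.078)]
300 [(0.622, -0.323, 0.132), (0.627, -0.325, 0.142), (0.627, -0.327, 0.142), (0.627, -0.33, 0.141), (0.627, -0.332, 0.141), (0.628, -0.334, 0.142), (0.624, -0.338, 0.132)]
315 [(0.626, -0.323, 0.152), (0.627, -0.325, 0.152), (0.627, -0.327, 0.153), (0.627, -0.33, 0.152), (0.627, -0.332, 0.152), (0.628, -0.334, 0.152), (0.624, -0.337, 0.144)]
```

Run:
```python
from h import *
s=arm.sense();p=s["position"]
d=grab("scene")
vv,uu=np.indices(d["range_z"].shape); m=d["range_z"]>0
uv=np.c_[uu[m],vv[m]]; P=d["o"]+rays(d,uv)*d["range_z"][m][:,None]
k=np.hypot(P[:,0]-p[0],P[:,1]-p[1])<.04
print(np.histogram(P[k,2],bins=np.arange(.06,.3,.01)))
u=proj(d,p)[0].astype(int);print(u)
c=d["pixels"][u[1]-110:u[1]+60,u[0]-90:u[0]+90];cv2.imwrite("pics/s5.png",cv2.resize(c[:,:,::-1],None,fx=3,fy=3,interpolation=cv2.INTER_CUBIC))
```

```text
(array([105, 545,  64,  70, 113,   1,  35,  77,  73,  71, 133, 250, 162,
       153, 165, 192, 271, 159,  69, 237, 262, 255, 262]), array([0.06, 0.07, 0.08, 0.09, 0.1 , 0.11, 0.12, 0.13, 0.14, 0.15, 0.16,
       0.17, 0.18, 0.19, 0.2 , 0.21, 0.22, 0.23, 0.24, 0.25, 0.26, 0.27,
       0.28, 0.29]))
[146 244]
```

View pics/s5.png

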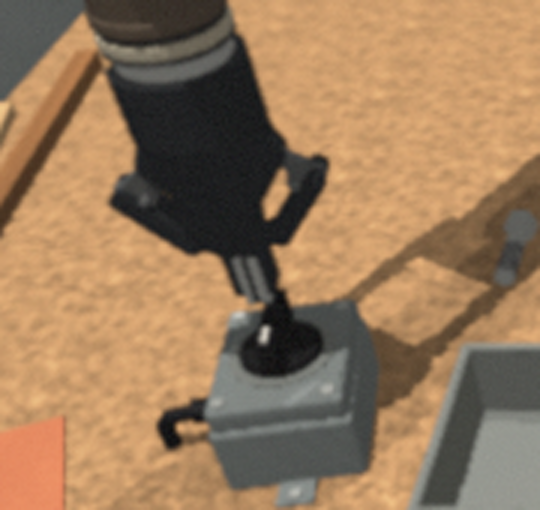

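The scene view shows the shut fingertips about 20 mm above the blade top (tip near z 0.123). So the real tips sit about 35 mm behind the reported TCP, not 8 mm ahead of it. I'll open, go 38 mm lower and grip again.

Emit:
drive_effector:
  motion:
    - [[0, 0, 0, 0, 0.06], [0, 0, 0, 0, 0.06], [0, 0, 0, 0, 0.06], [0, 0, 0.02, 0, 0.06], [0, 0, 0.038, 0, 0.06]]
  force: 40

```text
time_s: 4.0
position: [0.6147, -0.33, 0.0486]
orientation: [-0.0, 0.997, 0.081, -0.001]
contact_force: [-0.4, -0.6, -0.2]
gripper_width: 0.0599
gripper_force: 0.0
```

Emit:
drive_effector:
  motion:
    - [[0, 0, 0, 0, 0], [0, 0, 0, 0, 0], [0, 0, 0, 0, 0], [0, 0, 0, 0, 0], [0, 0, 0, 0, 0]]

```text
time_s: 4.62
position: [0.6157, -0.3303, 0.051]
orientation: [0.0, 0.997, 0.081, 0.0]
contact_force: [-0.8, 1.4, 0.9]
gripper_width: 0.0123
gripper_force: 41.4
```

Gripped (12.3 mm). I'll turn it anticlockwise now.

Emit:
drive_effector:
  motion:
    - [[0, 0, 0, -0.18, 0], [0, 0, 0, -0.36, 0], [0, 0, 0, -0.54, 0], [0, 0, 0, -0.72, 0], [0, 0, 0, -0.90, 0]]

```text
time_s: 5.25
position: [0.615, -0.3295, 0.0509]
orientation: [-0.001, 0.861, 0.509, -0.0]
contact_force: [-0.5, 2.9, 1.9]
gripper_width: 0.0121
gripper_force: 41.7
```

Emit:
drive_effector:
  motion:
    - [[0, 0, 0, -0.18, 0], [0, 0, 0, -0.36, 0], [0, 0, 0, -0.54, 0], [0, 0, 0, -0.66, 0], [0, 0, 0, -0.66, 0]]

```text
time_s: 5.88
position: [0.6142, -0.3293, 0.0508]
orientation: [-0.002, 0.652, 0.758, -0.0]
contact_force: [-3.0, 4.8, 4.3]
gripper_width: 0.0126
gripper_force: 25.1
```

Emit:
drive_effector:
  motion:
    - [[0, 0, 0, 0, 0], [0, 0, 0, 0, 0]]

```text
time_s: 6.12
position: [0.6142, -0.3293, 0.0509]
orientation: [-0.002, 0.652, 0.758, -0.0]
contact_force: [-3.2, 3.5, 5.1]
gripper_width: 0.0121
gripper_force: 44.3
```

Emit:
drive_effector:
  motion:
    - [[0, 0, 0, 0, 0.05], [0, 0, 0, 0, 0.05], [0, 0, -0.06, 0, 0.05], [0, 0, -0.12, 0, 0.05], [0, 0, -0.18, 0, 0.05]]

```text
time_s: 6.75
position: [0.6156, -0.331, 0.2323]
orientation: [0.001, 0.652, 0.758, 0.0]
contact_force: [1.6, -0.6, 0.0]
gripper_width: 0.0498
gripper_force: 0.0
```

```bash
python3 iso.py w5
```

```text
(no output)
```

View pics/w5.png

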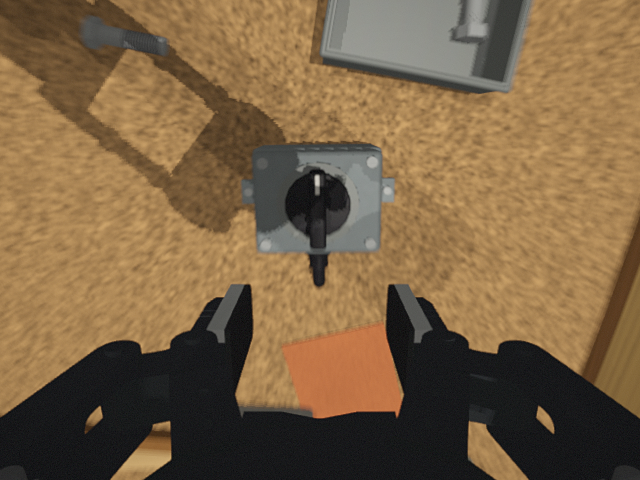

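The blade now lies across the 110 mm length of the box, so the isolator is off. Next I'll survey the loose parts from two wrist poses.

Run:
```python
from h import *
print(go(.36,-.03,.30,np.pi/2+.0),arm.sense()["joint_positions"].round(2),rot(arm.sense()).round(2))
```

```text
[0.3386, -0.2112, -0.0631, -1.421] [-0.56  0.42  1.4  -0.    1.31 -0.71] [[-0.15  0.99  0.02]
 [ 0.99  0.15 -0.01]
 [-0.01  0.01 -1.  ]]
```

Emit:
drive_effector:
  motion:
    - [[0.05, -0.03, -0.02, 0.18, 0.08], [0.1, -0.06, -0.04, 0.36, 0.08], [0.15, -0.09, -0.063, 0.54, 0.08], [0.2, -0.12, -0.063, 0.72, 0.08], [0.25, -0.15, -0.063, 0.9, 0.08]]

```text
time_s: 7.42
position: [0.429, -0.105, 0.2941]
orientation: [0.001, 0.918, 0.396, 0.001]
contact_force: [0.3, 0.3, 1.7]
gripper_width: 0.0802
gripper_force: 0.0
```

Run:
```python
from h import *
print(go(.36,-.03,.30,np.pi/2))
```

```text
[0.0072, -0.1016, -0.0061, 0.814]
```

Create items.py:
```python
from h import *
def items(d,z0=.011,roi=(.33,.575,-.33,.26)):
    """list of (kind, centre xy, long-axis or flat-normal angle, L, W, contour centroid)"""
    out=[]
    for u,a,L,W,c in blobs(d,60,6000):
        P=plane(d,u,z0)[0]
        if not(roi[0]<P[0]<roi[1] and roi[2]<P[1]<roi[3]): continue
        w=plane(d,c[:,0],z0)[:,:2].astype(np.float32); r=cv2.minAreaRect(w*1000)
        box=cv2.boxPoints(r)/1000; e=[box[1]-box[0],box[2]-box[1]]; l=[np.linalg.norm(v) for v in e]; i=int(np.argmax(l))
        ang=np.arctan2(e[i][1],e[i][0])
        ct=np.array(r[0])/1000
        if max(l)<.035: continue
        if max(l)>.05:
            if max(l)>.09: continue
            ax=np.array([np.cos(ang),np.sin(ang)])
            if (P[:2]-ct)@ax>0: ang+=np.pi  # centroid is toward the head
            k="bolt"
        else: k="nut"
        out.append((k,ct,(ang+np.pi)%(2*np.pi)-np.pi,max(l),min(l),u))
    return out
def survey(n):
    d=grab(n); it=items(d)
    for i in it: print(i[0],i[1].round(4),"ang",round(float(i[2]),3),"LW",round(float(i[3])*1000),round(float(i[4])*1000),i[5].round())
    return d,it
```

```text
(no output)
```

Emit:
drive_effector:
  motion:
    - [[0.004, -0.05, -0.006, 0.18, 0.08], [0.007, -0.1, -0.006, 0.36, 0.08], [0.007, -0.1, -0.006, 0.54, 0.08], [0.007, -0.1, -0.006, 0.72, 0.08], [0.007, -0.1, -0.006, 0.814, 0.08]]

```text
time_s: 8.05
position: [0.3615, -0.0327, 0.2998]
orientation: [0.0, 1.0, 0.002, 0.001]
contact_force: [-0.3, -0.6, -0.3]
gripper_width: 0.0802
gripper_force: 0.0
```

Create s2.py:
```python
from items import *
import pickle,sys
d,it=survey("wrist"); pickle.dump((d,it),open(sys.argv[1],"wb")); cv2.imwrite(f"pics/{sys.argv[1]}.png",d["pixels"][:,:,::-1])
```

```bash
python3 s2.py A
```

```text
bolt [ 0.4231 -0.2173] ang 0.014 LW 71 28 [485. 131.]
bolt [ 0.4272 -0.0797] ang -0.574 LW 72 27 [359. 125.]
bolt [0.4418 0.0736] ang -0.515 LW 73 27 [220. 111.]
nut [0.5081 0.0235] ang 0.155 LW 44 39 [266.  45.]
nut [0.511  0.1518] ang 0.778 LW 48 40 [146.  43.]
nut [ 0.524  -0.1449] ang -0.173 LW 45 40 [425.  30.]
```

Emit:
drive_effector:
  motion:
    - [[0, 0.05, 0, 0, 0.08], [0, 0.1, 0, 0, 0.08], [0, 0.1, 0, 0, 0.08], [0, 0.1, 0, 0, 0.08]]

```text
time_s: 8.6
position: [0.3617, -0.1325, 0.2994]
orientation: [-0.0, 1.0, 0.003, 0.0]
contact_force: [-0.4, -0.1, 0.0]
gripper_width: 0.0802
gripper_force: 0.0
```

```bash
python3 s2.py B
```

Run:
```python
from items import *
import pickle
(d,a),(f,b)=[pickle.load(open(n,"rb")) for n in "AB"]
for i in a:
    j=min(b,key=lambda j:np.linalg.norm(i[1]-j[1])); X,e=tri(d,i[5],f,j[5]); print(i[0],X.round(4),round(e,4))
```

```text
bolt [ 0.4245 -0.2188] ang -0.064 LW 71 28 [397. 129.]
bolt [ 0.4281 -0.0771] ang -0.499 LW 72 27 [268. 124.]
bolt [0.4408 0.0762] ang -0.465 LW 73 28 [130. 113.]
nut [0.5106 0.1521] ang 1.359 LW 50 41 [56. 46.]
nut [0.5072 0.0248] ang 1.207 LW 49 38 [171.  46.]
nut [ 0.5249 -0.1419] ang -0.147 LW 45 37 [329.  27.]
bolt [ 0.4217 -0.2176  0.0142] 0.0009
bolt [ 0.4256 -0.0769  0.0142] 0.0001
bolt [0.4392 0.0737 0.0158] 0.0014
nut [0.5066 0.0225 0.0176] 0.0009
nut [0.5102 0.1494 0.016 ] 0.0015
nut [ 0.5224 -0.1417  0.0221] 0.0009
```

View pics/A.png

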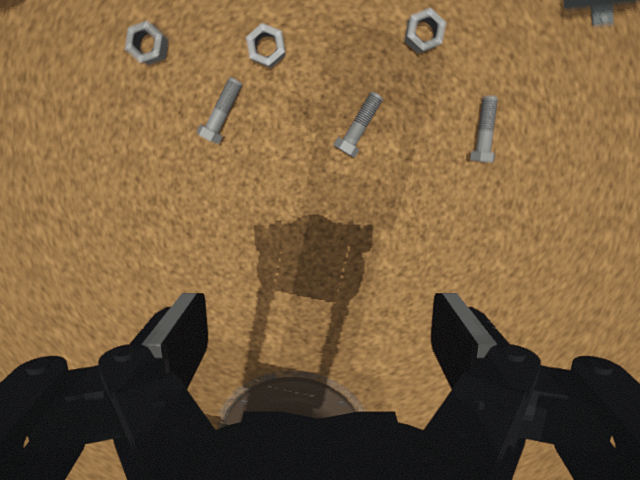

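Six loose parts are confirmed, with plausible heights (14–22 mm). Picking the right-hand bolt first.

Emit:
drive_effector:
  motion:
    - [[0.02, 0.03, 0.05, 0.03, 0.045], [0.04, 0.06, 0.1, 0.03, 0.045], [0.062, 0.0855, 0.15, 0.03, 0.045], [0.062, 0.0855, 0.2, 0.03, 0.045], [0.062, 0.0855, 0.25, 0.03, 0.045]]
  force: 40

```text
time_s: 9.28
position: [0.4254, -0.2166, 0.0481]
orientation: [0.0, 1.0, -0.01, 0.0]
contact_force: [0.1, -0.1, -0.0]
gripper_width: 0.0449
gripper_force: 0.0
```

Run:
```python
from h import *
print(go(.4235,-.218,-.031,np.pi/2-.03))
```

```text
[-0.0019, 0.0014, 0.0791, 0.01]
```

Emit:
drive_effector:
  motion:
    - [[-0.001, 0.001, 0.04, 0.01, 0.045], [-0.001, 0.001, 0.076, 0.01, 0.045], [-0.001, 0.001, 0.078, 0.01, 0.045], [-0.001, 0.001, 0.078, 0.01, 0], [-0.001, 0.001, 0.078, 0.01, 0]]

```text
time_s: 9.9
position: [0.4252, -0.2193, -0.0266]
orientation: [0.001, 1.0, -0.016, 0.002]
contact_force: [-0.4, 0.7, 0.4]
gripper_width: 0.0141
gripper_force: 38.9
```

Emit:
drive_effector:
  motion:
    - [[0, 0, 0, 0, 0], [0, 0, 0, 0, 0], [0, 0, 0, 0, 0]]

```text
time_s: 10.28
position: [0.4252, -0.2193, -0.0269]
orientation: [0.001, 1.0, -0.016, 0.002]
contact_force: [0.3, 2.6, 7.9]
gripper_width: 0.0143
gripper_force: 39.5
```

Emit:
drive_effector:
  motion:
    - [[0, 0, -0.06, 0, 0], [0, 0, -0.12, 0, 0], [0.055, -0.025, -0.14, 0, 0], [0.11, -0.05, -0.14, 0, 0], [0.165, -0.075, -0.14, 0, 0]]
  force: 60

```text
time_s: 10.9
position: [0.5923, -0.1487, 0.1126]
orientation: [0.001, 1.0, -0.016, 0.001]
contact_force: [0.7, -0.9, -0.9]
gripper_width: 0.0136
gripper_force: 59.9
```

Run:
```python
from h import *
print(go(.645,-.125,.005,np.pi/2))
```

```text
[0.0517, -0.0255, 0.1076, -0.033]
```

Emit:
drive_effector:
  motion:
    - [[0.05, -0.025, 0, -0.033, 0], [0.052, -0.0255, 0, -0.033, 0], [0.052, -0.0255, 0.05, -0.033, 0], [0.052, -0.0255, 0.105, -0.033, 0], [0.052, -0.0255, 0.105, -0.033, 0]]

```text
time_s: 11.52
position: [0.6431, -0.1251, 0.0024]
orientation: [-0.0, 1.0, -0.001, 0.001]
contact_force: [4.8, 0.0, -1.7]
gripper_width: 0.0136
gripper_force: 60.1
```

Emit:
drive_effector:
  motion:
    - [[0, 0, 0, 0, 0.035], [0, 0, 0, 0, 0.035], [0, 0, -0.06, 0, 0.035], [0, 0, -0.12, 0, 0.035], [-0.05, 0, -0.17, 0, 0.045]]

```text
time_s: 12.15
position: [0.602, -0.1261, 0.1755]
orientation: [0.001, 1.0, 0.0, 0.004]
contact_force: [-0.0, 0.6, 0.1]
gripper_width: 0.0451
gripper_force: 0.0
```

Run:
```python
from items import *
survey("top"); print(go(.4275,-.078,.05,np.pi/2-.535))
```

```text
nut [ 0.4103 -0.2312] ang -0.121 LW 39 21 [438. 329.]
bolt [0.442  0.0732] ang -0.485 LW 71 27 [300. 319.]
nut [0.5075 0.0229] ang -0.026 LW 41 39 [322. 288.]
nut [0.5109 0.1512] ang 0.77 LW 42 38 [266. 288.]
[-0.1706, -0.0487, 0.1295, 0.536]
```

Run:
```python
from h import *
d=grab("top");cv2.imwrite("pics/top6.png",d["pixels"][150:400,180:520,::-1].repeat(2,0).repeat(2,1))
```

```text
(no output)
```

View pics/top6.png

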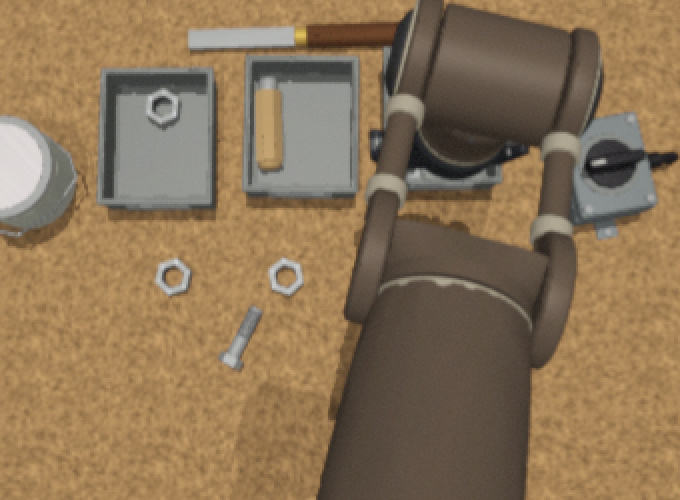

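The top view shows that the "nut" reading was just the arm's edge. Two nuts and the left bolt are visible unmoved, and the isolator is off. Continuing with the middle bolt.

Emit:
drive_effector:
  motion:
    - [[-0.06, -0.016, 0, 0.15, 0.045], [-0.115, -0.033, 0.02, 0.3, 0.045], [-0.16, -0.0487, 0.05, 0.46, 0.045], [-0.1706, -0.0487, 0.1, 0.536, 0.045], [-0.1706, -0.0487, 0.13, 0.536, 0.045]]
  force: 40

```text
time_s: 12.88
position: [0.4249, -0.0756, 0.0386]
orientation: [-0.0, 0.964, -0.265, -0.002]
contact_force: [-0.0, -1.2, -0.6]
gripper_width: 0.045
gripper_force: 0.0
```

Run:
```python
from h import *
print(go(.4275,-.078,-.027,np.pi/2-.535))
```

```text
[0.0037, 0.0006, 0.0655, -0.001]
```

Emit:
drive_effector:
  motion:
    - [[0.003, 0.0006, 0.04, 0, 0.045], [0.003, 0.0006, 0.062, 0, 0.045], [0.003, 0.0006, 0.064, 0, 0.045], [0.003, 0.0006, 0.064, 0, 0], [0.003, 0.0006, 0.064, 0, 0]]

```text
time_s: 13.5
position: [0.432, -0.079, -0.0221]
orientation: [0.0, 0.964, -0.264, 0.001]
contact_force: [-0.3, 0.2, 0.7]
gripper_width: 0.0142
gripper_force: 39.8
```

Emit:
drive_effector:
  motion:
    - [[0, 0, 0, 0, 0], [0, 0, 0, 0, 0], [0, 0, -0.06, 0, 0], [0, 0, -0.12, 0, 0], [0, 0, -0.14, 0, 0]]
  force: 60

```text
time_s: 14.12
position: [0.4339, -0.0794, 0.1206]
orientation: [-0.0, 0.964, -0.264, 0.004]
contact_force: [0.2, 0.5, -1.7]
gripper_width: 0.0129
gripper_force: 59.3
```

Run:
```python
from h import *
print(go(.645,-.155,.12,np.pi/2))
```

```text
[0.2201, -0.0426, 0.0024, -0.535]
```

Emit:
drive_effector:
  motion:
    - [[0.05, -0.01, 0, -0.15, 0], [0.1, -0.02, 0, -0.3, 0], [0.15, -0.03, 0, -0.45, 0], [0.2, -0.04, 0, -0.535, 0], [0.2201, -0.0426, 0, -0.535, 0]]

```text
time_s: 14.75
position: [0.6445, -0.1551, 0.1164]
orientation: [0.0, 1.0, 0.0, 0.001]
contact_force: [-1.0, 0.1, -1.7]
gripper_width: 0.0128
gripper_force: 59.1
```

Emit:
drive_effector:
  motion:
    - [[0, 0, 0.06, 0, 0], [0, 0, 0.115, 0, 0], [0, 0, 0.115, 0, 0], [0, 0, 0.115, 0, 0.035], [0, 0, 0.115, 0, 0.035]]

```text
time_s: 15.38
position: [0.6423, -0.1544, 0.0027]
orientation: [0.0, 1.0, -0.0, 0.0]
contact_force: [0.2, -0.4, 0.7]
gripper_width: 0.0349
gripper_force: 0.0
```

Emit:
drive_effector:
  motion:
    - [[0, 0, -0.06, 0, 0.035], [0, 0, -0.12, 0, 0.035], [-0.05, 0, -0.14, 0, 0.045], [-0.1, 0, -0.14, 0, 0.045], [-0.15, 0.0, -0.14, 0, 0.045]]

```text
time_s: 16.0
position: [0.491, -0.1544, 0.1435]
orientation: [0.001, 1.0, 0.0, 0.001]
contact_force: [0.5, -0.5, 1.0]
gripper_width: 0.0453
gripper_force: 0.0
```

Run:
```python
from h import *
print(go(.441,.075,.05,np.pi/2-.49))
```

```text
[-0.0503, -0.2295, 0.093, 0.49]
```

Emit:
drive_effector:
  motion:
    - [[-0.01, -0.06, 0, 0.15, 0.045], [-0.02, -0.12, 0, 0.3, 0.045], [-0.035, -0.18, 0, 0.45, 0.045], [-0.05, -0.2295, 0, 0.49, 0.045], [-0.05, -0.2295, 0.05, 0.49, 0.045]]
  force: 40

```text
time_s: 16.62
position: [0.4464, 0.0788, 0.0962]
orientation: [-0.002, 0.971, -0.24, 0.006]
contact_force: [0.4, -0.6, 1.0]
gripper_width: 0.0452
gripper_force: 0.0
```

Run:
```python
from items import *
survey("top");print(go(.441,.075,-.027,np.pi/2-.49))
```

```text
nut [0.5174 0.1485] ang -1.514 LW 43 28 [266. 285.]
nut [ 0.5255 -0.144 ] ang -0.046 LW 41 36 [396. 278.]
[0.0035, 0.0002, 0.1149, 0.004]
```

Emit:
drive_effector:
  motion:
    - [[0.003, 0, 0.05, 0, 0.045], [0.003, 0, 0.1, 0, 0.045], [0.003, 0, 0.114, 0, 0.045], [0.003, 0, 0.114, 0, 0.045], [0.003, 0, 0.114, 0, 0]]

```text
time_s: 17.3
position: [0.4469, 0.0739, -0.0204]
orientation: [-0.001, 0.97, -0.243, 0.002]
contact_force: [0.6, 0.5, 0.1]
gripper_width: 0.028
gripper_force: 0.0
```

Emit:
drive_effector:
  motion:
    - [[0, 0, 0, 0, 0], [0, 0, 0, 0, 0], [0, 0, -0.06, 0, 0], [0, 0, -0.12, 0, 0], [0, 0, -0.14, 0, 0]]
  force: 60

```text
time_s: 17.92
position: [0.4483, 0.0742, 0.1228]
orientation: [-0.002, 0.97, -0.243, 0.005]
contact_force: [0.4, -0.4, -1.9]
gripper_width: 0.0121
gripper_force: 59.0
```

Run:
```python
from h import *
print(go(.645,-.187,.12,np.pi/2))
```

```text
[0.2964, 0.1379, 0.0046, -0.49]
```

Emit:
drive_effector:
  motion:
    - [[0.055, 0.023, 0, -0.12, 0], [0.11, 0.046, 0, -0.24, 0], [0.165, 0.069, 0, -0.36, 0], [0.22, 0.092, 0, -0.49, 0], [0.27, 0.112, 0, -0.49, 0]]

```text
time_s: 18.55
position: [0.6315, -0.1539, 0.1188]
orientation: [0.0, 1.0, -0.0, 0.001]
contact_force: [0.8, 0.3, -0.8]
gripper_width: 0.0123
gripper_force: 58.9
```

Emit:
drive_effector:
  motion:
    - [[0.014, 0.013, 0, 0, 0], [0.014, 0.013, 0.05, 0, 0], [0.014, 0.013, 0.1, 0, 0], [0.014, 0.013, 0.1, 0, 0], [0.014, 0.013, 0.1, 0, 0.03]]

```text
time_s: 19.18
position: [0.6447, -0.1646, 0.019]
orientation: [-0.001, 1.0, -0.0, 0.0]
contact_force: [1.8, 9.5, 0.9]
gripper_width: 0.0173
gripper_force: 5.1
```

Emit:
drive_effector:
  motion:
    - [[0, 0, 0, 0, 0.03], [0, 0, -0.06, 0, 0.03], [0, 0, -0.12, 0, 0.03], [-0.06, 0, -0.14, 0, 0.06], [-0.12, 0, -0.14, 0, 0.06]]

```text
time_s: 19.8
position: [0.5264, -0.1661, 0.1636]
orientation: [0.002, 1.0, 0.0, 0.005]
contact_force: [-0.5, 0.2, 0.2]
gripper_width: 0.0598
gripper_force: 0.0
```

```bash
python3 iso.py w7
```

Run:
```python
from items import *
survey("top")
```

```text
nut [ 0.408 -0.184] ang 0.275 LW 40 22 [416. 331.]
nut [0.5075 0.0229] ang -0.026 LW 41 39 [322. 288.]
nut [0.511  0.1512] ang 0.767 LW 42 38 [266. 288.]
```

View pics/w7.png

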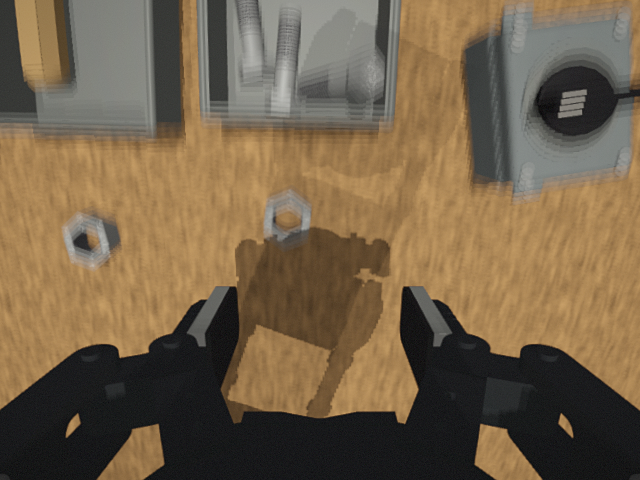

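Three bolts lie in the right bin. The right nut is at (288,215), between the jaws. Now a still image for its flats.

Create nut.py:
```python
from items import *
import sys
def nut(x,y,show=None):
    d=grab("wrist"); P=np.array([x,y,.0215]); u=proj(d,P)[0]
    if not(30<u[0]<610 and 30<u[1]<300): print("out of view",u); return
    hsv=cv2.cvtColor(d["pixels"],cv2.COLOR_RGB2HSV)
    yy,xx=np.indices(hsv.shape[:2]); near=np.hypot(xx-u[0],yy-u[1])<.042*409/(d["o"][2]-.02)
    m=((hsv[:,:,1]<70)&near).astype(np.uint8); v=hsv[:,:,2]
    th,_=cv2.threshold(v[m>0].reshape(-1,1),0,255,cv2.THRESH_OTSU); m=((m>0)&(v>th)).astype(np.uint8)
    cs=cv2.findContours(m,cv2.RETR_EXTERNAL,cv2.CHAIN_APPROX_NONE)[0]; c=max(cs,key=cv2.contourArea)
    w=plane(d,cv2.convexHull(c)[:,0],.0215)[:,:2]
    th=np.arange(0,60,2)*np.pi/180; ext=lambda a:np.ptp(w@[np.cos(a),np.sin(a)])
    best=min(th,key=lambda a:sum(ext(a+k*np.pi/3) for k in range(3)))
    es=[ext(best+k*np.pi/3) for k in range(3)]
    lo=w.min(0);hi=w.max(0)
    M=cv2.moments(w.astype(np.float32)[:,None]*1000); ct=np.array([M["m10"],M["m01"]])/M["m00"]/1000
    print("nut ctr",ct.round(4),"flat normal deg (mod 60)",np.degrees(best),"extents mm",(np.array(es)*1000).round(1),"px",u.round())
    return ct,best
if __name__=="__main__":
    ct,b=nut(float(sys.argv[1]),float(sys.argv[2]))
    for k in range(3): print(go(*ct,-.025,b+k*np.pi/3))
```

```bash
python3 nut.py .5235 -.1425
```

```text
nut ctr [ 0.5257 -0.1424] flat normal deg (mod 60) 22.0 extents mm [37.9 36.6 37.6] px [292. 200.]
[0.0058, -0.0215, 0.1836, 1.186]
[0.0058, -0.0215, 0.1836, 0.138]
[0.0058, -0.0215, 0.1836, -0.909]
```

Emit:
drive_effector:
  motion:
    - [[0.006, -0.0215, 0.05, 0.138, 0.06], [0.006, -0.0215, 0.1, 0.138, 0.06], [0.006, -0.0215, 0.15, 0.138, 0.06], [0.006, -0.0215, 0.185, 0.138, 0.06], [0.006, -0.0215, 0.185, 0.138, 0.06]]
  force: 40

```text
time_s: 20.58
position: [0.5294, -0.1429, -0.0288]
orientation: [-0.001, 0.998, -0.069, -0.002]
contact_force: [-0.3, 0.9, -0.1]
gripper_width: 0.0598
gripper_force: 0.0
```

Emit:
drive_effector:
  motion:
    - [[0, 0, 0, 0, 0], [0, 0, 0, 0, 0], [0, 0, 0, 0, 0], [0, 0, -0.06, 0, 0], [0, 0, -0.12, 0, 0]]
  force: 60

```text
time_s: 21.2
position: [0.5291, -0.1432, 0.0934]
orientation: [-0.0, 0.998, -0.069, -0.001]
contact_force: [0.7, -0.2, -1.7]
gripper_width: 0.0343
gripper_force: 60.3
```

Run:
```python
from h import *
print(go(.64,.17,.12,np.pi/2))
```

```text
[0.0666, -0.3255, -0.0266, -0.138]
```

Emit:
drive_effector:
  motion:
    - [[0.01, -0.06, -0.02, -0.03, 0], [0.02, -0.12, -0.026, -0.06, 0], [0.03, -0.18, -0.026, -0.1, 0], [0.04, -0.24, -0.026, -0.138, 0], [0.048, -0.297, -0.026, -0.138, 0]]

```text
time_s: 21.82
position: [0.619, 0.146, 0.1195]
orientation: [0.0, 1.0, 0.0, 0.001]
contact_force: [0.8, -0.9, -1.2]
gripper_width: 0.0342
gripper_force: 60.4
```

Run:
```python
from h import *
print(go(.625,.145,.005,np.pi/2))
```

```text
[0.0058, 0.001, 0.1145, 0.0]
```

Emit:
drive_effector:
  motion:
    - [[0.005, 0.001, 0.05, 0, 0], [0.005, 0.001, 0.105, 0, 0], [0.005, 0.001, 0.105, 0, 0], [0.005, 0.001, 0.105, 0, 0.045], [0.005, 0.001, 0.105, 0, 0.045]]

```text
time_s: 22.45
position: [0.6233, 0.1443, 0.0147]
orientation: [-0.001, 1.0, -0.001, -0.0]
contact_force: [-1.0, 5.2, -2.2]
gripper_width: 0.0453
gripper_force: 2.3
```

Emit:
drive_effector:
  motion:
    - [[0, 0, -0.06, 0, 0.045], [0, 0, -0.12, 0, 0.045], [-0.06, 0, -0.15, 0, 0.06], [-0.12, 0, -0.16, 0, 0.06], [-0.12, 0, -0.16, 0, 0.06]]

```text
time_s: 23.08
position: [0.4988, 0.1421, 0.1749]
orientation: [0.001, 1.0, 0.0, -0.001]
contact_force: [0.5, -0.4, -0.8]
gripper_width: 0.0601
gripper_force: 0.0
```

Emit:
drive_effector:
  motion:
    - [[0, 0, 0, 0, 0.06], [0, 0, 0, 0, 0.06]]

```text
time_s: 23.32
position: [0.5055, 0.1429, 0.1746]
orientation: [-0.0, 1.0, -0.0, 0.001]
contact_force: [0.1, 0.9, 0.3]
gripper_width: 0.0597
gripper_force: 0.0
```

```bash
python3 nut.py .511 .150; python3 nut.py .507 .023
```

```text
nut ctr [0.51   0.1512] flat normal deg (mod 60) 16.0 extents mm [36.9 36.6 36.9] px [309. 200.]
[0.0044, -0.0083, 0.1992, 1.291]
[0.0044, -0.0083, 0.1992, 0.244]
[0.0044, -0.0083, 0.1992, -0.803]
nut ctr [0.5067 0.0236] flat normal deg (mod 60) 37.99999999999999 extents mm [36.7 36.7 36.5] px [464. 205.]
[0.0016, 0.1193, 0.1989, 0.907]
[0.0016, 0.1193, 0.1989, -0.14]
[0.0016, 0.1193, 0.1989, -1.187]
```

Emit:
drive_effector:
  motion:
    - [[0.0044, -0.0083, 0.05, 0.12, 0.06], [0.0044, -0.0083, 0.1, 0.244, 0.06], [0.0044, -0.0083, 0.15, 0.244, 0.06], [0.0044, -0.0083, 0.2, 0.244, 0.06], [0.0044, -0.0083, 0.202, 0.244, 0.06]]
  force: 40

```text
time_s: 24.05
position: [0.5035, 0.1502, -0.033]
orientation: [0.002, 0.993, -0.122, -0.005]
contact_force: [-0.7, 0.7, 0.7]
gripper_width: 0.0602
gripper_force: 0.0
```

Emit:
drive_effector:
  motion:
    - [[0, 0, 0, 0, 0.06], [0, 0, 0, 0, 0], [0, 0, 0, 0, 0], [0, 0, 0, 0, 0], [0, 0, -0.06, 0, 0]]
  force: 60

```text
time_s: 24.68
position: [0.5027, 0.1502, 0.0281]
orientation: [0.002, 0.993, -0.122, -0.006]
contact_force: [-0.3, -0.3, -1.1]
gripper_width: 0.0349
gripper_force: 60.2
```

Emit:
drive_effector:
  motion:
    - [[0, 0, -0.06, 0, 0], [0, 0, -0.09, -0.12, 0], [0, 0, -0.09, -0.244, 0]]

```text
time_s: 25.05
position: [0.5113, 0.1521, 0.1266]
orientation: [-0.001, 1.0, 0.002, 0.005]
contact_force: [0.2, -0.5, -1.8]
gripper_width: 0.0343
gripper_force: 60.2
```

Run:
```python
from h import *
print(go(.62,.172,.12,np.pi/2))
```

```bash
python3 iso.py w8;python3 -c "
import cv2
a=cv2.imread('pics/w8.png')[0:300];cv2.imwrite('pics/w8.png',a)"
```

```text
[0.1087, -0.0194, 0.0077, 0.004]
```

View pics/w8.png

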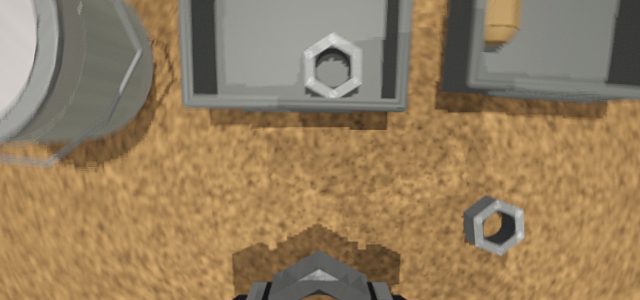

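One nut is in the left bin at (332,65), the second is held in the jaws, and the third is at (498,225).

Emit:
drive_effector:
  motion:
    - [[0.055, -0.009, 0, 0, 0], [0.109, -0.0185, 0, 0, 0], [0.109, -0.0185, 0.05, 0, 0], [0.109, -0.0185, 0.1, 0, 0], [0.109, -0.0185, 0.1, 0, 0]]

```text
time_s: 25.72
position: [0.6145, 0.169, 0.0172]
orientation: [0.001, 1.0, -0.001, -0.003]
contact_force: [-0.2, 0.3, -0.3]
gripper_width: 0.0346
gripper_force: 61.1
```

Emit:
drive_effector:
  motion:
    - [[0, 0, 0, 0, 0.043], [0, 0, 0, 0, 0.043], [0, 0, -0.06, 0, 0.043], [0, 0, -0.12, 0, 0.043], [-0.06, 0.03, -0.15, 0, 0.06]]

```text
time_s: 26.35
position: [0.5725, 0.1459, 0.1751]
orientation: [-0.001, 1.0, 0.0, 0.008]
contact_force: [-0.4, -1.3, -0.2]
gripper_width: 0.059
gripper_force: 0.0
```

Emit:
drive_effector:
  motion:
    - [[-0.05, 0.04, 0, -0.1, 0.06], [-0.06, 0.09, 0, -0.14, 0.06], [-0.06, 0.11, 0, -0.14, 0.06], [-0.06, 0.11, 0, -0.14, 0.06], [-0.06, 0.11, 0, -0.14, 0.06]]

```text
time_s: 26.98
position: [0.5065, 0.035, 0.1682]
orientation: [-0.0, 0.998, 0.07, 0.001]
contact_force: [0.0, 0.2, 0.7]
gripper_width: 0.0601
gripper_force: 0.0
```

```bash
python3 nut.py .5067 .0236
```

```text
nut ctr [0.5069 0.0239] flat normal deg (mod 60) 40.0 extents mm [36.9 36.  36.5] px [332. 210.]
[-0.0013, 0.0113, 0.1928, 1.013]
[-0.0013, 0.0113, 0.1928, -0.034]
[-0.0013, 0.0113, 0.1928, -1.081]
```

Emit:
drive_effector:
  motion:
    - [[0, 0.0113, 0.05, -0.034, 0.06], [0, 0.0113, 0.1, -0.034, 0.06], [0, 0.0113, 0.15, -0.034, 0.06], [0, 0.0113, 0.194, -0.034, 0.06], [0, 0.0113, 0.194, -0.034, 0.06]]
  force: 40

```text
time_s: 27.65
position: [0.5031, 0.0243, -0.0304]
orientation: [-0.001, 0.996, 0.087, -0.005]
contact_force: [-0.6, -0.4, 0.4]
gripper_width: 0.0599
gripper_force: 0.0
```

Emit:
drive_effector:
  motion:
    - [[0, 0, 0, 0, 0.06], [0, 0, 0, 0, 0], [0, 0, 0, 0, 0], [0, 0, 0, 0, 0], [0, 0, -0.06, 0, 0]]
  force: 60

```text
time_s: 28.28
position: [0.5023, 0.0233, 0.0297]
orientation: [-0.001, 0.996, 0.087, -0.006]
contact_force: [0.0, -0.7, -1.0]
gripper_width: 0.034
gripper_force: 60.3
```

Emit:
drive_effector:
  motion:
    - [[0, 0, -0.06, 0, 0], [0, 0, -0.09, 0.07, 0], [0, 0, -0.09, 0.174, 0]]

```text
time_s: 28.65
position: [0.5111, 0.023, 0.1281]
orientation: [0.0, 1.0, -0.002, 0.005]
contact_force: [-0.3, -0.4, -1.2]
gripper_width: 0.0342
gripper_force: 60.4
```

Run:
```python
from h import *
print(go(.65,.157,.12,np.pi/2))
```

```text
[0.1384, -0.1345, 0.0094, -0.004]
```

Emit:
drive_effector:
  motion:
    - [[0.045, -0.045, 0, 0, 0], [0.09, -0.09, 0, 0, 0], [0.138, -0.134, 0, 0, 0], [0.138, -0.134, 0.05, 0, 0], [0.138, -0.134, 0.095, 0, 0]]

```text
time_s: 29.28
position: [0.6471, 0.1584, 0.0285]
orientation: [-0.0, 1.0, 0.001, 0.002]
contact_force: [-0.0, -0.5, -1.7]
gripper_width: 0.0343
gripper_force: 60.3
```

Emit:
drive_effector:
  motion:
    - [[0, 0, 0, 0, 0], [0, 0, 0, 0, 0.043], [0, 0, 0, 0, 0.043], [0, 0, -0.06, 0, 0.043], [0, 0, -0.12, 0, 0.043]]

```text
time_s: 29.9
position: [0.6461, 0.157, 0.1513]
orientation: [-0.0, 1.0, -0.0, 0.001]
contact_force: [0.1, 0.3, 0.1]
gripper_width: 0.0431
gripper_force: 0.0
```

Emit:
drive_effector:
  motion:
    - [[-0.05, 0.03, -0.03, 0, 0.06], [-0.1, 0.06, -0.06, 0, 0.06], [-0.11, 0.1, -0.1, 0, 0.06], [-0.12, 0.15, -0.14, 0, 0.06], [-0.12, 0.15, -0.14, 0, 0.06]]

```text
time_s: 30.52
position: [0.5282, 0.0042, 0.2954]
orientation: [0.001, 1.0, -0.002, 0.007]
contact_force: [-0.2, 1.4, 0.1]
gripper_width: 0.0603
gripper_force: 0.0
```

Emit:
drive_effector:
  motion:
    - [[0, 0, 0, 0, 0.06], [0, 0, 0, 0, 0.06]]

```text
time_s: 30.78
position: [0.5249, 0.0081, 0.2872]
orientation: [-0.0, 1.0, 0.0, -0.001]
contact_force: [0.3, -0.0, -0.6]
gripper_width: 0.0601
gripper_force: 0.0
```

```bash
python3 iso.py w9
```

```text
(no output)
```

View pics/w9.png

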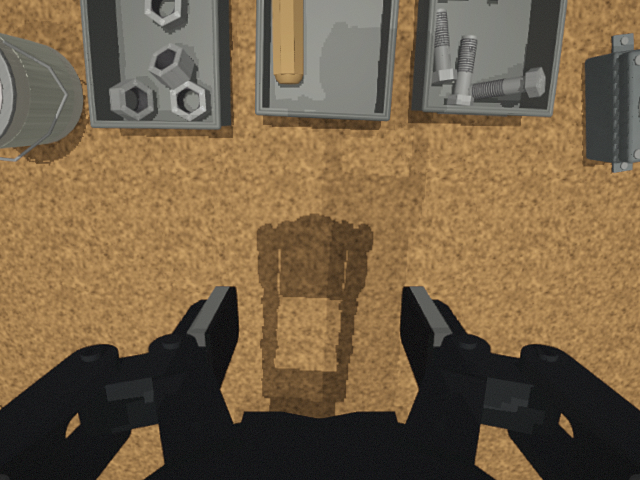

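All three nuts and three bolts are in their bins alongside the stock parts, and the bench is clear. Back to the isolator.

Emit:
drive_effector:
  motion:
    - [[0.015, 0.05, 0, -0.18, 0.05], [0.03, 0.1, 0, -0.36, 0.05], [0.045, 0.15, 0, -0.54, 0.05], [0.06, 0.2, 0, -0.72, 0.05], [0.075, 0.25, 0, -0.9, 0.05]]

```text
time_s: 31.45
position: [0.601, -0.243, 0.2862]
orientation: [-0.001, 0.899, 0.438, -0.001]
contact_force: [-0.0, 0.7, 0.8]
gripper_width: 0.0501
gripper_force: 0.0
```

Run:
```python
from h import *
print(go(.615,-.3305,.2,.159))
```

```text
[-0.0603, 0.0652, 0.0861, -0.822]
```

Emit:
drive_effector:
  motion:
    - [[-0.03, 0.03, 0.02, -0.18, 0.05], [-0.06, 0.065, 0.04, -0.36, 0.05], [-0.06, 0.065, 0.086, -0.54, 0.05], [-0.06, 0.065, 0.086, -0.72, 0.05], [-0.06, 0.065, 0.086, -0.822, 0.05]]

```text
time_s: 32.08
position: [0.6134, -0.3286, 0.1983]
orientation: [-0.003, 0.65, 0.76, -0.0]
contact_force: [0.1, -0.0, 0.3]
gripper_width: 0.0499
gripper_force: 0.0
```

Emit:
drive_effector:
  motion:
    - [[0, 0, 0, 0, 0.05], [0, 0, 0, 0, 0.05]]

```text
time_s: 32.33
position: [0.6142, -0.3294, 0.2013]
orientation: [-0.001, 0.652, 0.758, -0.0]
contact_force: [0.1, -0.4, 0.8]
gripper_width: 0.0498
gripper_force: 0.0
```

Run:
```python
from items import *
survey("top");print(go(.615,-.3305,.05,.159))
d=grab("wrist"); m=(cv2.cvtColor(d["pixels"],cv2.COLOR_RGB2HSV)[:,:,2]<75).astype(np.uint8)
u=proj(d,[.615,-.3305,.103])[0];print("axis px",u)
r=int(u[1]); print([int(m[r+k,int(u[0])-40:int(u[0])+40].sum()) for k in(-35,-20,0,20,35)])
```

```text
[-0.0011, 0.0007, 0.1516, -0.008]
axis px [319.3025061  222.17168051]
[56, 69, 75, 40, 18]
```

Emit:
drive_effector:
  motion:
    - [[0, 0, 0.05, 0, 0.05], [0, 0, 0.1, 0, 0.05], [-0.001, 0.001, 0.151, 0, 0.05], [-0.001, 0.001, 0.151, 0, 0.05], [-0.001, 0.001, 0.151, 0, 0]]
  force: 40

```text
time_s: 33.05
position: [0.6156, -0.3313, 0.0523]
orientation: [0.0, 0.652, 0.758, 0.0]
contact_force: [-0.4, 0.0, 0.7]
gripper_width: 0.0329
gripper_force: 0.0
```

Emit:
drive_effector:
  motion:
    - [[0, 0, 0, 0, 0], [0, 0, 0, 0, 0], [0, 0, 0, 0, 0], [0, 0, 0, 0, 0]]

```text
time_s: 33.55
position: [0.6149, -0.3319, 0.0536]
orientation: [0.0, 0.651, 0.759, -0.001]
contact_force: [-4.6, -0.0, 5.9]
gripper_width: 0.0117
gripper_force: 41.1
```

Emit:
drive_effector:
  motion:
    - [[0, 0, 0, 0.18, 0], [0, 0, 0, 0.36, 0], [0, 0, 0, 0.54, 0], [0, 0, 0, 0.72, 0], [0, 0, 0, 0.90, 0]]
  force: 60

```text
time_s: 34.17
position: [0.6136, -0.3317, 0.0537]
orientation: [-0.0, 0.918, 0.397, -0.002]
contact_force: [-8.0, 0.9, 8.0]
gripper_width: 0.0117
gripper_force: 63.0
```

Emit:
drive_effector:
  motion:
    - [[0, 0, 0, 0.18, 0], [0, 0, 0, 0.36, 0], [0, 0, 0, 0.54, 0], [0, 0, 0, 0.67, 0], [0, 0, 0, 0.67, 0]]

```text
time_s: 34.8
position: [0.613, -0.3309, 0.0537]
orientation: [-0.001, 0.997, 0.076, -0.002]
contact_force: [-9.3, 2.5, 9.6]
gripper_width: 0.0116
gripper_force: 63.2
```

Emit:
drive_effector:
  motion:
    - [[0, 0, 0, 0, 0], [0, 0, 0, 0, 0]]

```text
time_s: 35.05
position: [0.613, -0.3309, 0.0537]
orientation: [-0.001, 0.997, 0.076, -0.002]
contact_force: [-8.4, 2.7, 10.8]
gripper_width: 0.0116
gripper_force: 63.2
```

Emit:
drive_effector:
  motion:
    - [[0, 0, 0, 0, 0.05], [0, 0, 0, 0, 0.05], [0, 0, -0.06, 0, 0.05], [0, 0, -0.12, 0, 0.05], [0, 0, -0.18, 0, 0.05]]

```text
time_s: 35.67
position: [0.6157, -0.331, 0.233]
orientation: [0.0, 0.997, 0.076, 0.001]
contact_force: [1.0, -0.5, -0.1]
gripper_width: 0.0497
gripper_force: 0.0
```

Emit:
drive_effector:
  motion:
    - [[-0.06, 0, 0, 0, 0.05], [-0.12, 0, 0, 0, 0.05], [-0.18, 0, -0.05, 0, 0.05], [-0.18, 0, -0.05, 0, 0.05]]

```text
time_s: 36.17
position: [0.4366, -0.3599, 0.2845]
orientation: [0.002, 0.997, 0.075, 0.002]
contact_force: [0.5, -0.8, -0.2]
gripper_width: 0.0498
gripper_force: 0.0
```

```bash
python3 iso.py w10
```

Run:
```python
from items import *
survey("top")
```

```text
(no output)
```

View pics/w10.png

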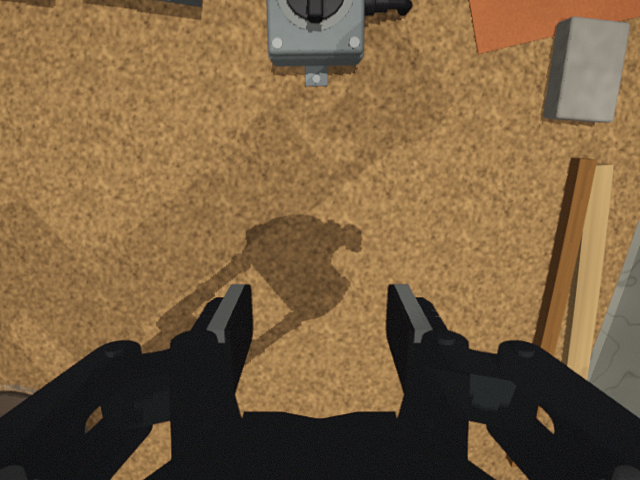

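The blade is back along the box's length (ON), the top view finds nothing left on the bench, and the arm is clear.

Emit:
drive_effector:
  motion:
    - [[0, 0, 0, 0, 0.05], [0, 0, 0, 0, 0.05]]

```text
time_s: 36.52
position: [0.438, -0.3575, 0.2796]
orientation: [-0.001, 0.997, 0.076, -0.001]
contact_force: [0.8, -0.0, -0.2]
gripper_width: 0.0497
gripper_force: 0.0
```

```bash
python3 -c "
from bench import arm
print(arm.job_done())"
```

```text
the job is handed in; nothing more can be done
None
```

I turned the isolator off, put all six loose parts (three bolts, three nuts; no loose handles were there) in their bins, turned it back on and handed the job in at about 36.5 s; no verdict was returned.

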